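# Rack the heavier tin

### The job

Two alike closed tins stand on the shelf: lift the left one (as the robot sees it) clear of the shelf and feel its weight, put it back where it stood, then lift the right one likewise. Put the heavier tin upright into the rack's empty bay, lowering it gently by feel until the sprung floor, whose height is not known, carries it, then let go: do not drop it or press hard. The lighter tin must end standing where it stood, and nothing else on the shelf may be disturbed.

Things in the scene. Friction and masses are not known exactly. Their poses are not given: they have to be found in the camera images.
- tin_left: Closed steel tin, upright, 62 mm (its x) by 50 mm (its y) by 100 mm tall; lid seam 55 mm up, lid knob 8 mm high, brass clasp on its -x end. The two look alike: one weighs 0.64-0.82 kg, the other 0.33-0.43 kg, either on either side. Contents shift up to 2 mm. Bears a 60 N grip across the 50 mm, high on the sides. Origin: centre of underside. This one is on the robot's left (+y).
- tin_right: Closed steel tin, upright, 62 mm (its x) by 50 mm (its y) by 100 mm tall; lid seam 55 mm up, lid knob 8 mm high, brass clasp on its -x end. The two look alike: one weighs 0.64-0.82 kg, the other 0.33-0.43 kg, either on either side. Contents shift up to 2 mm. Bears a 60 N grip across the 50 mm, high on the sides. Origin: centre of underside. This one is on the robot's right (-y).
- rack: Wooden rack, fixed by an aluminium C-clamp to the shelf's far edge. Base board 280 mm wide (y), 12 mm thick; on it the bay, a four-walled wooden socket 70 mm high. Felt wheels on a dowel (68 mm high) 100 mm to the bay's -y side, a block (32 mm) 100 mm to +y, clamp (37 mm high) behind. Origin: shelf surface under the bay's centre; x away from the robot.
- bay (a point): Centre of the bay's mouth, at the top of its walls, 70 mm above the shelf; axes as the rack's. A tin fits, its x along the bay's x (either way round): the mouth, 78 (x) by 66 mm, narrows over 12 mm to 68 by 56 mm. Inside, a rubber-topped floor is set anywhere 20 to 50 mm below the mouth, not measured; sprung, it yields 1 mm per 5 N, up to 10 mm. It must bear less than 25 N.
- bowl: Copper bowl, 124 mm wide, 48 mm high; a bystander. Origin: centre of the underside.
- scoop: Orange plastic scoop, about 180 mm long, 60 mm wide, 35 mm high; a bystander. Origin: underside, near its middle.
- geode: Lumpy half of an amethyst geode, about 76 mm wide, 40 mm high, between the tins; a bystander. Origin: centre of the underside.
- mallet: Black rubber mallet with a wooden handle, lying along its x, 280 mm long, head 90 mm wide and 58 mm high at +x; a bystander. Origin: underside, near the middle.
- wax_can: Aluminium can of wax, 68 mm wide, 55 mm high; a bystander. Origin: centre of the underside.
- sanding_block: Cork sanding block 100 x 60 x 30 mm; a bystander. Origin: centre of the underside.

How it is judged:
On the way, in this order (a step that is already met when the one before it is completed fails the run):
1. the left tin is held at least 15 mm clear of the shelf while the right one stands (height (world z) of tin_left above 0.015 m and contact force between tin_left and the fingers above 1 N and height (world z) of tin_right below 0.01 m and contact force between tin_right and the fingers below 0.1 N), for 0.3 s.
2. the left tin is put down again, and the right tin is held at least 15 mm clear of the shelf while the left one stands (height (world z) of tin_right above 0.015 m and contact force between tin_right and the fingers above 1 N and height (world z) of tin_left below 0.01 m and contact force between tin_left and the fingers below 0.1 N), for 0.3 s.
At the end, for the whole second after the job is handed in: The heavier tin stands upright (0.08 rad) and square in the bay, 15 mm or more below its mouth, within 6 mm of its centre, at rest, its weight on the rack; the lighter stands upright on the shelf, at rest, within 40 mm of where it began; both released (((horizontal distance between tin_left and bay below 0.006 m and z of tin_left in the frame of bay below -0.015 m and angle between tin_left's own z axis and vertical below 0.08 rad and angle between the x axis of tin_left and the x axis of rack, either way round below 0.15 rad and linear speed of each of tin_left, tin_right below 0.02 m/s and contact force between tin_left and rack above 5.3 N and distance of tin_right from where it was at the start of the episode below 0.04 m and angle between tin_right's own z axis and vertical below 0.1 rad and height (world z) of tin_right below 0.008 m) or (horizontal distance between tin_right and bay below 0.006 m and z of tin_right in the frame of bay below -0.015 m and angle between tin_right's own z axis and vertical below 0.08 rad and angle between the x axis of tin_right and the x axis of rack, either way round below 0.15 rad and linear speed of each of tin_right, tin_left below 0.02 m/s and contact force between tin_right and rack above 5.3 N and distance of tin_left from where it was at the start of the episode below 0.04 m and angle between tin_left's own z axis and vertical below 0.1 rad and height (world z) of tin_left below 0.008 m))); the robot touches nothing.
It fails at once if a tin is pressed, jammed or dropped against the rack with more than 25 N (contact force between any of tin_left, tin_right and rack above 25 N).
It fails at once if a tin is dropped (falls free of the fingers faster than 0.3 m/s, about 5 mm of fall) ((linear speed of tin_left above 0.3 m/s and contact force between tin_left and the fingers below 0.1 N) or (linear speed of tin_right above 0.3 m/s and contact force between tin_right and the fingers below 0.1 N)).
It fails at once if a tin is tipped by more than 0.5 rad (angle between any of tin_left, tin_right's own z axis and vertical above 0.5 rad).
It fails at once if another loose thing on the shelf is moved by more than 30 mm (distance of any of bowl, scoop, geode, mallet, wax_can, sanding_block from where it was at the start of the episode above 0.03 m).
It also fails if it takes over 67 s, if anything falls off the work surface, if the arm or the gripper's body presses on something with over 40 N, if the wrist force passes 120 N, or if a joint passes its speed limit or range.

### The arm

A 7-joint arm with a two-finger parallel gripper is mounted at the origin on the work surface. World frame = base frame: x ahead of the robot, y to its left, z up, the work surface at z = 0. Lengths are in m, angles in rad, forces in N, time in s.
With the tool pointing down it reaches from about 0.35 to 0.9 m from the base axis. Payload 19.9 kg.
Tool frame: the origin (TCP) lies between the finger pads; the fingertips stand 19 mm ahead of it and the grasp point (between the pads) is the TCP; z points along the fingers, y is the line along which they close (so a half turn about z gives the same grasp; the last joint's range is limited). The gripper opens to 94 mm and grips with 3 to 60 N. Pads are 16 mm wide; open, the fingers measure 119 mm over their backs; the gripper's body (75 mm by 177 mm) begins 78 mm behind the grasp point.
Start: joints at [-1.244, 0.417, -0.01, 1.614, 0.005, 1.111, -0.053], TCP at [0.225, 0.583, 0.192] pointing down, gripper open.
Joint ranges: [-2.81, 2.81], [-0.39, 2.02], [-1.27, 1.25], [0.06, 2.57], [-1.19, 4.33], [0.19, 2], [-2.82, 2.82]. Speed limits (rad/s): [1.89, 1.89, 2.39, 2.39, 3.01, 3.01, 3.01].

### API

Orientations are given as a 3x3 rotation matrix whose columns are the frame's x, y, z axes.
In Python, from rig import robot gives the robot as it stands. Calls block until the motion is done:
- robot.move_ptp(position, orientation): joint-space move of the TCP to a pose.
- robot.move_linear(position, velocity=0.15, frame=None, threshold=None): straight line of the TCP; frame=None keeps the orientation; velocity is the mean speed in m/s. With threshold (N) it stops when the force on the tool has changed by that much, and returns True; else False.
- robot.goto_joints(angles): joint-space move.
- robot.gripper_to(opening): finger opening in m; the grip force is fixed at half the most; returns when the fingers have stopped.
- robot.pause(seconds).
- robot.ik(position, orientation): joint angles nearest the present ones, or None.
- robot.get_state(): the state.
- robot.grab_frame(name): name is "side" or "top" or "wrist"; returns the picture (384x512x3 uint8, red, green, blue); there is no depth.
- robot.camera_info(name): a dict with "fx", "fy", "cx", "cy" (pixels), "rvec" (rotation vector, rad) and "tvec" (3), from world to camera coordinates, as OpenCV has them. Camera axes: x right, y down, z forward; pixel columns grow to the right and rows downward; lengths in m; the calibration is good to about 2 mm. A picture is of the moment at which its call begins: read the wrist's pose just before it. camera_info takes no time and is no camera call; for the wrist camera it gives the pose at the moment of the call.
A pose or a line that the arm cannot do raises robot.PlanningError and nothing moves.
- robot.sign_off(): hands the job in; it is judged then, once.
The state is a dict: "time": time; "qpos": joint angles; "joint_vel": joint speeds; "effort": joint torques, N m; "ee_pos": TCP position; "tool_rot": TCP orientation; "force": force on the tool from outside, world axes, zero at the start; "moment": the same for the moment, N m; "opening": finger opening in m; "grasp_force": force on a finger pad.
Only numpy, scipy, OpenCV 4.12 (cv2) and the standard library are available. Lean on these libraries where they do the work, as an engineer would, in place of code of your own. Each camera call takes 0.05 s, during which the arm holds its last target. There are 200 camera calls.

## Working session

There is one attempt and no reset: what is moved stays moved. The work goes in short steps, each a Python script; the robot and the scene stay as the last script left them, time stands still between calls to the robot, and variables do not carry over. Pictures are saved under pics/ and viewed, at most 10 in all, crops included, and the job is handed in when it is done.

```bash
ls; mkdir -p pics
python3 - <<'E'
from rig import robot
import cv2
for n in("top","side"):
    cv2.imwrite(f"pics/{n}0.png",robot.grab_frame(n)[:,:,::-1]); print(n,robot.camera_info(n))
print(robot.get_state())
E
```

```text
pics
top {'fx': 479.88534082054383, 'fy': 479.88534082054383, 'cx': 254.73437714356618, 'cy': 191.6852957259891, 'rvec': array([ 2.10877656, -2.12948271,  0.19998694]), 'tvec': array([0.05962149, 0.47993509, 1.63324997])}
side {'fx': 404.2730911177626, 'fy': 404.2730911177626, 'cx': 254.85843551801554, 'cy': 189.9781416194575, 'rvec': array([ 2.13959689, -0.39612298,  0.20175741]), 'tvec': array([-0.43356789,  0.15820269,  1.26887756])}
{'time': 0.1, 'qpos': array([-1.24348689,  0.41791107, -0.01033113,  1.61408892,  0.00469942,
        1.1106952 , -0.0529695 ]), 'joint_vel': array([-1.13444743e-04, -1.49002840e-03,  2.26350748e-04, -2.01648931e-03,
        1.22745044e-04, -1.34013343e-03, -7.35278441e-05]), 'effort': array([ 1.47064737e-03, -8.52578974e+01,  6.39750436e-01, -4.26694643e+01,
       -4.89197345e-02,  1.63503358e-02,  1.16401498e-04]), 'ee_pos': array([0.22518718, 0.58265612, 0.19150026]), 'tool_rot': array([[-9.32780235e-01,  3.60445461e-01, -3.20057793e-04],
       [ 3.60445596e-01,  9.32779670e-01, -1.02989778e-03],
       [-7.26785788e-05, -1.07603172e-03, -9.99999418e-01]]), 'force': array([0.26998112, 0.00503677, 0.57100213]), 'moment': array([ 0.00023286, -0.04874846, -0.00496208]), 'grasp_force': 0.0, 'opening': 0.09387922911380867}
```

View pics/top0.png

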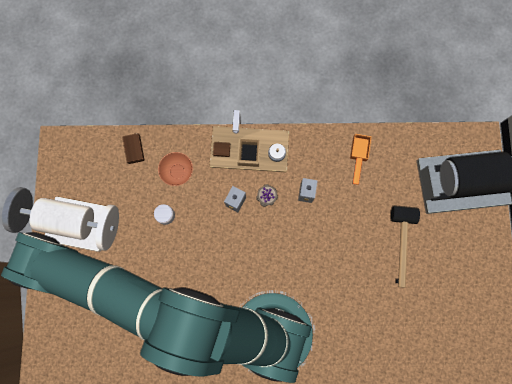

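View pics/side0.png

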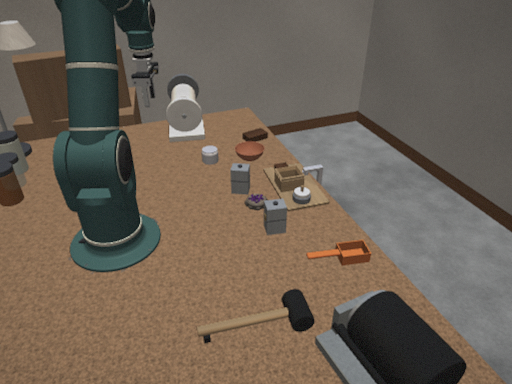

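The top view shows the left tin at about (235,198), the right tin at about (308,189), the geode between them at (267,196) and the bay at about (249,151). The wax can is at (163,214), and the tins are turned. The side view agrees.

```bash
cat > h.py <<'E'
import numpy as np, cv2
from rig import robot
def ray(ci,uv,z):
    R=cv2.Rodrigues(np.array(ci["rvec"]))[0]; t=np.array(ci["tvec"])
    c=-R.T@t; d=R.T@np.array([(uv[0]-ci["cx"])/ci["fx"],(uv[1]-ci["cy"])/ci["fy"],1])
    return c+d*(z-c[2])/d[2]
def rot(a): # tool down, closing (tool y) axis along world direction angle a
    y=np.array([np.cos(a),np.sin(a),0]); z=np.array([0,0,-1.]); return np.c_[np.cross(y,z),y,z]
def shot(name,fn):
    ci=robot.camera_info(name); im=robot.grab_frame(name)[:,:,::-1].copy(); cv2.imwrite(fn,im); np.save(fn+".npy",ci,allow_pickle=True); return im,ci
E
python3 - <<'E'
from h import *
ci=robot.camera_info("top")
for n,uv,z in [("L",(235,197),.105),("R",(308.5,187.5),.105),("bay",(249,151),.07),("bowl",(175,169),.04),("geode",(267,196),.03),("wax",(163,214),.055)]: print(n,ray(ci,uv,z).round(3))
w=robot.camera_info("wrist");R=cv2.Rodrigues(w["rvec"])[0];s=robot.get_state()
c=-R.T@w["tvec"]; T=s["tool_rot"]
print("cam in tool",(T.T@(c-s["ee_pos"])).round(3),(T.T@R.T).round(3),w["fx"])
for a in (np.pi/2,-np.pi/2): print(robot.ik([0.5,0.05,0.35],rot(a)))
E
```

```text
L [0.452 0.121 0.105]
R [ 0.482 -0.127  0.105]
bay [0.621 0.074 0.07 ]
bowl [0.567 0.337 0.04 ]
geode [0.468 0.012 0.03 ]
wax [0.404 0.372 0.055]
cam in tool [ 0.067  0.    -0.194] [[ 0.    -0.973 -0.231]
 [ 1.     0.    -0.   ]
 [ 0.    -0.231  0.973]] 277.4198054967934
[-0.59247011  0.07869331  0.4644759   1.69941665 -0.03593046  1.3719157
  1.44866372]
[-0.83072287  0.08626637  0.7253751   1.70546557 -0.05834292  1.37183791
 -1.66644908]
```

Run:
```python
from h import *
robot.move_ptp([0.48,0.0,0.32],rot(np.pi/2)); print(robot.get_state()["time"])
im,ci=shot("wrist","pics/w1.png")
```

```text
2.4167
```

View pics/w1.png

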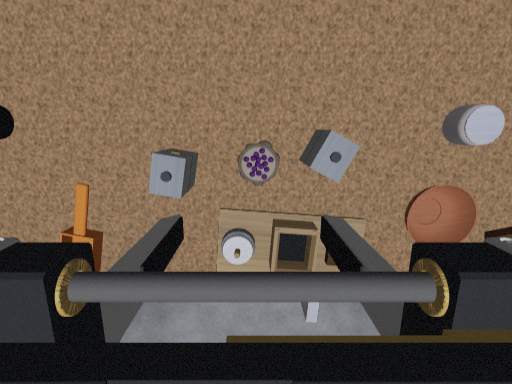

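The wrist view shows the left tin's knob at (335,157) and the right tin's at (166,177). The geode is at (258,162) and the bay mouth is around (296,247), slightly turned. I'll fit the top faces next.

```bash
cat >> h.py <<'E'
def face(im,ci,seed,z,tol=10):
    """flood-fill face from seed pixel; metric min-area rect on plane z"""
    m=np.zeros((im.shape[0]+2,im.shape[1]+2),np.uint8)
    cv2.floodFill(cv2.GaussianBlur(im,(3,3),0),m,seed,0,(tol,)*3,(tol,)*3,4|cv2.FLOODFILL_FIXED_RANGE|cv2.FLOODFILL_MASK_ONLY|(255<<8))
    m=m[1:-1,1:-1]
    c=max(cv2.findContours(m,cv2.RETR_EXTERNAL,cv2.CHAIN_APPROX_NONE)[0],key=cv2.contourArea)
    c=cv2.convexHull(c)[:,0]
    p=np.array([ray(ci,q,z)[:2] for q in c],np.float32)
    (x,y),(w,h),a=cv2.minAreaRect(p*1000); 
    if w<h: w,h,a=h,w,a+90
    a=(np.radians(a)+np.pi/2)%np.pi-np.pi/2   # long axis angle
    return np.array([x,y])/1000,w,h,a,m
E
python3 - <<'E'
from h import *
im=cv2.imread("pics/w1.png");ci=np.load("pics/w1.png.npy",allow_pickle=True).item()
o=im.copy()
for n,s,k,z in [("L",(335,145),(335,157),.1),("R",(175,185),(166,177),.1)]:
  print(n,"knob",ray(ci,k,.108).round(4))
  for tol in (8,14,20):
    c,w,h,a,m=face(im,ci,s,z,tol); print(tol,im[s[1],s[0]],c.round(4),round(w,1),round(h,1),round(np.degrees(a),1))
  o[m>0]=(0,0,255)
cr=lambda A,x,y,w,h,f:cv2.resize(A[y:y+h,x:x+w],None,fx=f,fy=f,interpolation=cv2.INTER_NEAREST)
cv2.imwrite("pics/c1.png",np.vstack([cr(o,140,125,230,80,3),cr(im,215,200,230,90,3)]))
E
```

```text
L knob [0.4549 0.1225 0.108 ]
8 [157 147 139] [0.4551 0.1242] 59.6 47.4 -28.0
14 [157 147 139] [0.4552 0.124 ] 60.1 48.1 -28.0
20 [157 147 139] [0.4551 0.1243] 61.0 48.7 -28.0
R knob [ 0.4848 -0.1258  0.108 ]
8 [153 144 137] [ 0.4842 -0.1279] 59.5 47.5 -9.8
14 [153 144 137] [ 0.4842 -0.1279] 60.0 48.3 -9.7
20 [153 144 137] [ 0.4843 -0.1279] 60.8 48.9 -9.6
```

View pics/c1.png

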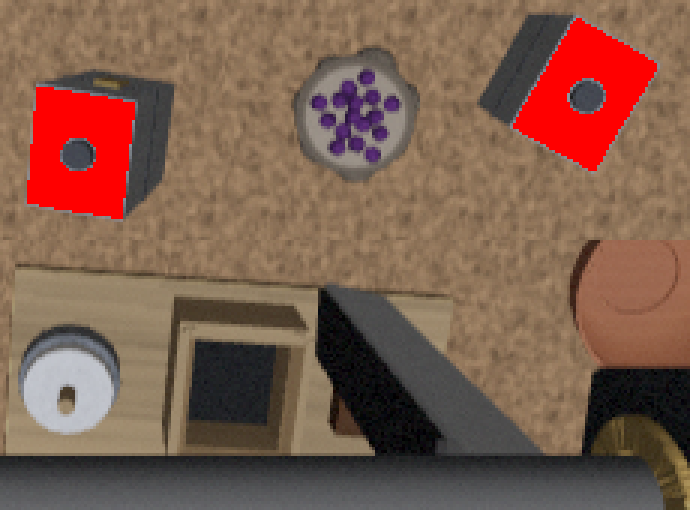

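Both fitted faces come out near 62 x 50 mm and are usable. The bay is partly behind a finger, so I'll take a closer shot of it.

Run:
```python
from h import *
robot.move_linear([0.61,0.06,0.27],velocity=.2)
im,ci=shot("wrist","pics/w2.png")
R=cv2.Rodrigues(ci["rvec"])[0]
q=lambda p:((R@p+ci["tvec"])[:2]/(R@p+ci["tvec"])[2]*ci["fx"]+[ci["cx"],ci["cy"]])
u,v=q(np.array([.621,.074,.07])).astype(int); print(u,v)
x0,y0=max(u-60,0),max(v-60,0); print(x0,y0)
cv2.imwrite("pics/c2.png",cv2.resize(im[y0:y0+110,x0:x0+130],None,fx=5,fy=5,interpolation=cv2.INTER_CUBIC))
```

```text
261 182
201 122
```

View pics/c2.png

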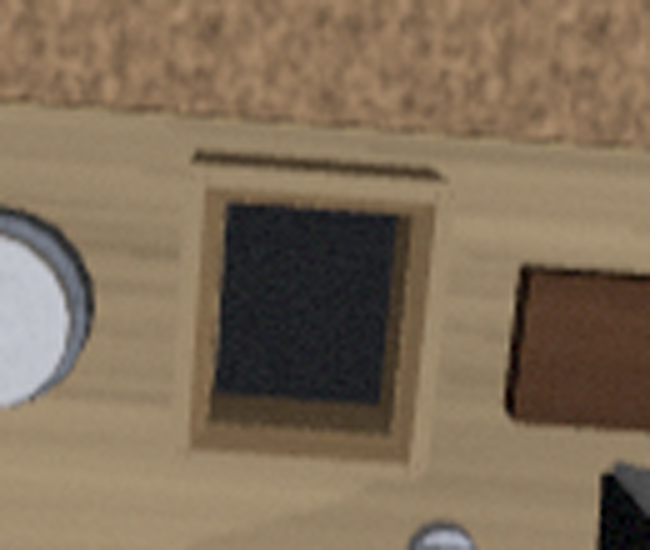

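The crop shows the bay mouth's corners at about (207,188), (437,208), (410,467) and (190,450). It is turned about 5 degrees, with nothing in front of it. I'll measure it by mask and check against 78 x 66 mm.

Run:
```python
from h import *
im=cv2.imread("pics/w2.png");ci=np.load("pics/w2.png.npy",allow_pickle=True).item()
T=[(207,188),(437,208),(410,467),(190,450)]
P=np.array([ray(ci,(201+(u+.5)/5-.5,122+(v+.5)/5-.5),.07)[:2] for u,v in T])
print("corners",P.round(4).tolist(),"ctr",P.mean(0).round(4),"sides",[round(float(np.linalg.norm(P[i]-P[i-1]))*1000,1) for i in range(4)],
 "yaw",[np.degrees(np.arctan2(*(d[::-1]))).round(1) for d in (P[3]-P[0],P[2]-P[1])],"yaw from y",[np.degrees(np.arctan2(*d)*-1).round(1) for d in (P[1]-P[0],P[2]-P[3])])
g=cv2.cvtColor(im,cv2.COLOR_BGR2GRAY); 
for th in (105,112,119,126):
  m=(g<th).astype(np.uint8); m[:150]*=1
  n,l=cv2.connectedComponents(m); lab=l[182,261]
  mm=(l==lab).astype(np.uint8); mm=cv2.morphologyEx(mm,cv2.MORPH_OPEN,np.ones((3,3),np.uint8))
  c=cv2.convexHull(max(cv2.findContours(mm,0,1)[0],key=cv2.contourArea))[:,0]
  p=np.array([ray(ci,q,.07)[:2] for q in c],np.float32)*1000
  print(th,g[182,261],cv2.minAreaRect(p))
# recheck tins in this view? report board edge yaw
```

```text
corners [[0.5867, 0.0462], [0.5924, 0.1116], [0.6696, 0.1059], [0.6643, 0.0405]] ctr [0.6282 0.076 ] sides [77.8, 65.7, 77.4, 65.6] yaw [np.float64(-4.2), np.float64(-4.2)] yaw from y [np.float64(-5.0), np.float64(-4.6)]
105 38 ((627.5743408203125, 76.69430541992188), (62.88301467895508, 76.15167999267578), 85.36139678955078)
112 38 ((627.61865234375, 75.76449584960938), (65.37599182128906, 76.70296478271484), 85.74545288085938)
119 38 ((627.6525268554688, 75.65079498291016), (66.0032958984375, 77.45438385009766), 85.81021881103516)
126 38 ((627.7446899414062, 75.62240600585938), (66.48097229003906, 78.81616973876953), 85.585693359375)
```

```bash
cat >> h.py <<'E'
def weigh_force():
    robot.pause(.3); f=[]
    for _ in range(5): f.append(robot.get_state()["force"]); robot.pause(.03)
    return np.mean(f,0)
GZ=.082
TIN={"L":([.4551,.1236],-28.0),"R":([.4843,-.1272],-9.7)}
def grasp_lift(n):
    p,a=TIN[n]; R=rot(np.radians(a+90))
    robot.move_ptp([*p,.2],R); robot.move_linear([*p,.12],.15); f0=weigh_force()
    robot.move_linear([*p,GZ],.05); robot.gripper_to(.03)
    s=robot.get_state(); print("grip",s["opening"],s["grasp_force"],s["ee_pos"].round(4))
    robot.move_linear([*p,GZ+.045],.06); f1=weigh_force()
    s=robot.get_state(); print(n,"weight",(f1-f0).round(2),"open",s["opening"],"moment",s["moment"].round(2),"t",s["time"])
def put_back(n):
    p,a=TIN[n]
    robot.move_linear([*p,GZ+.006],.06); hit=robot.move_linear([*p,GZ-.001],.015,threshold=4)
    print("down",hit,robot.get_state()["ee_pos"][2])
    robot.gripper_to(.085); robot.move_linear([*p,.2],.12); print("t",robot.get_state()["time"],robot.get_state()["opening"])
E
python3 - <<'E'
from h import *
grasp_lift("L")
E
```

```text
grip 0.049616216191664585 30.00727018690668 [0.4551 0.1237 0.082 ]
L weight [ 0.2  -0.3  -3.29] open 0.04952813321550531 moment [ 0.03 -0.   -0.  ] t 8.375
```

The left tin weighs about 0.34 kg, so it is the lighter one.

Run:
```python
from h import *
put_back("L")
grasp_lift("R")
shot("wrist","pics/w3.png"); shot("side","pics/s3.png")
```

```text
down True 0.0819440387891285
t 11.4667 0.08521786836325611
grip 0.04915046271702796 30.004298100684537 [ 0.4843 -0.1273  0.082 ]
R weight [-0.04  0.8  -6.89] open 0.04974628662504768 moment [ 0.07 -0.02  0.01] t 16.5333
```

View pics/s3.png

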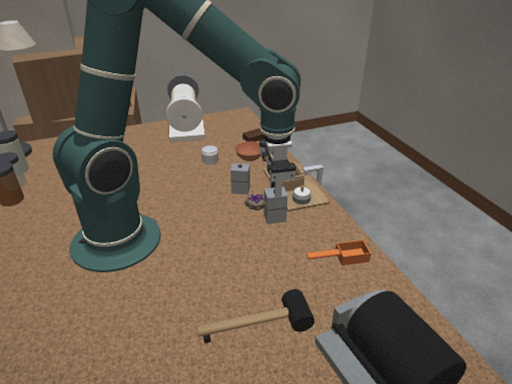

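The right tin weighs about 0.70 kg, so it is the heavier one. The side view shows it lifted and held upright at (276,205), with the left tin standing at (240,178). I'll carry the right tin over the bay and check how it sits in the grip.

Run:
```python
from h import *
p=robot.get_state()["ee_pos"]
robot.move_linear([*p[:2],.21],.12)
R=rot(np.radians(-4.4+90))
robot.move_linear([.6278,.0757,.21],.12,frame=R)
s=robot.get_state(); print(s["ee_pos"],s["time"],s["opening"])
im,ci=shot("wrist","pics/w4.png")
Rc=cv2.Rodrigues(ci["rvec"])[0]
k=s["ee_pos"]+[0,0,.026]; c=Rc@k+ci["tvec"]; u=c[:2]/c[2]*ci["fx"]+[ci["cx"],ci["cy"]]; print("knob expected",u)
x0,y0=int(u[0])-70,int(u[1])-60; print(x0,y0)
cv2.imwrite("pics/c4.png",cv2.resize(im[y0:y0+110,x0:x0+140],None,fx=5,fy=5,interpolation=cv2.INTER_CUBIC))
```

```text
[0.62767433 0.07525839 0.21009245] 19.7 0.049535039853396676
knob expected [251.04439033 234.45284676]
181 174
```

View pics/c4.png

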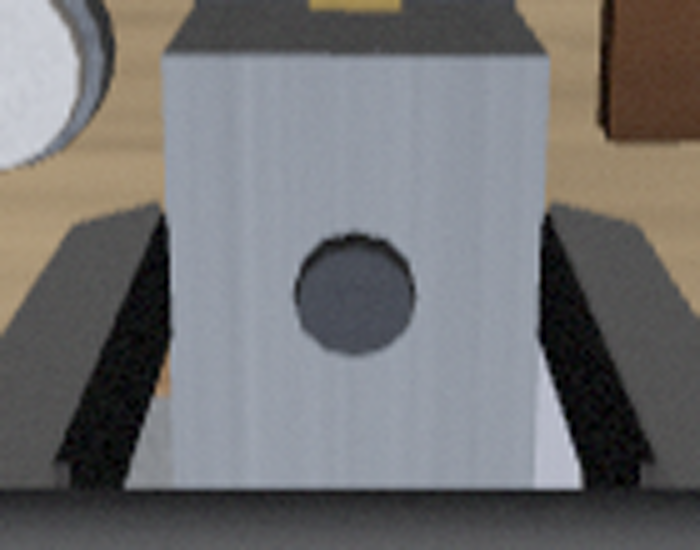

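The knob is at about (252,233), where (251,234.5) was expected. The tin sits square, about 1 mm towards -x in the grip, so I'll correct that and lower it by feel.

Run:
```python
from h import *
X,Y=.6288,.0754
robot.move_linear([X,Y,.17],.08)
f0=weigh_force(); print("f0",f0.round(2))
hit=robot.move_linear([X,Y,GZ+.012],.015,threshold=3)
s=robot.get_state(); print(hit,"depth below mouth mm",(.07-(s["ee_pos"][2]-GZ))*1000,s["ee_pos"]); f=weigh_force()-f0
print("df",f.round(2),"m",s["moment"].round(2),s["time"])
```

```text
f0 [ 0.1   0.15 -7.49]
True depth below mouth mm 44.50862284764361 [0.62844287 0.07543761 0.10749138]
df [ 1.3  -0.42  9.93] m [ 0.16 -0.15 -0.  ] 24.425
```

The floor was met 44.5 mm below the mouth and now carries about 10 N, with little side force. I'll ease up to about the tin's own weight, release and check.

Run:
```python
from h import *
p=robot.get_state()["ee_pos"]
robot.move_linear([p[0],p[1],p[2]+.0004],.01); print(weigh_force().round(2))
robot.gripper_to(.08); 
robot.move_linear([p[0],p[1],.24],.1)
robot.move_linear([.54,.07,.30],.15)
im,ci=shot("wrist","pics/w5.png"); s=robot.get_state(); print(s["time"],s["force"].round(2))
zt=.0255+.1
Rc=cv2.Rodrigues(ci["rvec"])[0]; c=Rc@np.array([.6276,.0753,zt+.008])+ci["tvec"]; print(c[:2]/c[2]*ci["fx"]+[ci["cx"],ci["cy"]])
cv2.imwrite("pics/c5.png",cv2.resize(im[90:290,120:420],None,fx=2.5,fy=2.5,interpolation=cv2.INTER_CUBIC))
```

```text
[1.5  0.44 1.37]
28.65 [-0.08  0.05 -0.69]
[259.91429259 241.42541105]
```

View pics/c5.png

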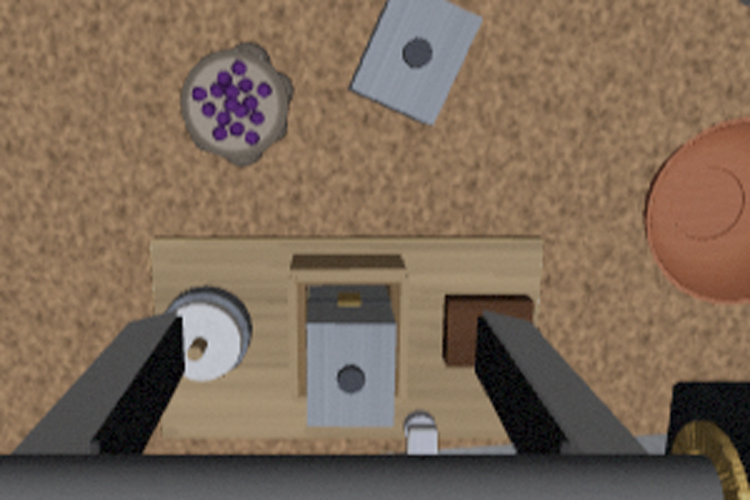

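The heavier tin stands square in the bay, with its knob at (260.4,241.6) where (259.9,241.4) was expected. The lighter tin stands where it was, and the arm is clear.

```bash
python3 -c "
from rig import robot
print(robot.sign_off())"
```

```text
the job is handed in; nothing more can be done
None
```

I lifted and weighed both tins, put the heavier one (the right, about 0.70 kg) into the bay by feel and released it upright, left the lighter one (the left, about 0.34 kg) standing where it began, and handed the job in; no verdict came back.

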